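# Lock the fuse carrier into the relay test set

### The arm

A 7-joint arm with a two-finger parallel gripper is mounted at the origin on the work surface. World frame = base frame: x ahead of the robot, y to its left, z up, the work surface at z = 0. Lengths are in m, angles in rad, forces in N, time in s.
With the tool pointing down it reaches from about 0.425 to 0.875 m from the base axis. Payload 4.7 kg.
Tool frame: the origin (TCP) lies at the very end of the fingers, on their centre line; the grasp point (between the pads) lies bot.tcp_to_grasp behind it (bot.tcp_to_grasp is the distance from the TCP to the grasp point, in m); z points along the fingers, x is the direction in which the jaws open and shut, and the axes are right-handed (so a half turn about z gives the same grasp; the last joint's range is limited). The gripper opens to 85 mm and grips with 20 to 120 N. Pads are 22 mm wide; open, the fingers measure 114 mm over their backs; the gripper's body (76 mm by 85 mm) begins 54 mm behind the grasp point. The pads swing forward as they close: fully open they stand 13 mm farther back than shut.
Start: joints at [-1.283, 0.321, -0.07, 1.45, 0.023, 1.371, -0.057], TCP at [0.176, 0.626, 0.231] pointing down, gripper open.
Joint ranges: [-2.86, 2.86], [-0.3, 2.09], [-1.38, 1.24], [0.06, 2.45], [-1.56, 4.7], [0.09, 2.05], [-2.69, 2.69]. Speed limits (rad/s): [2.57, 2.57, 3.14, 3.14, 3.14, 3.14, 3.14].

### API

Orientations are given as a unit quaternion [w, x, y, z].
In Python, from cell import bot gives the robot as it stands.
- The arm moves only by the tool drive_tool, never from a script. Its arguments are lists of equal length, an entry for each row: "offset": the shift along the tool's x, y, z in cm, a list of three; "turn": the turn, a rotation vector about the tool's x, y, z in rad, a list of three. In form: {"offset": [[dx, dy, dz], ...], "turn": [[rx, ry, rz], ...]}. A call has 1 to 10 rows; each row shifts and turns the pose as measured when the row begins, along the tool's axes as they then stand; what a row does not reach is not made up. A row lasts 1/12 s, in which the tool goes at most 41.7 mm and 7.16 degrees, less where a joint would pass 70% of its speed; a pose out of reach is approached as far as the arm can. A call is refused whole if a number of a shift passes 4.17 or a number of a turn 0.125, either way. A call with a gripper value outside its range is refused whole. "fingers" is the finger opening in cm, from 0 to 8.54, set as the call begins (left out, the last holds). The fingers move at their own pace and stop on an object; "newtons" is the grip in N (left out, the last holds). Time passes only in rows, so rows that do not move let the fingers close. It gives the time, the measured TCP pose, the force and the opening at its end, in the units of the state.
- bot.state(): the state, without advancing time (a new reading comes with each control period).
- bot.read_camera(name): name is "side" or "top"; returns the picture (480x640x3 uint8, red, green, blue); there is no depth.
- bot.camera_model(name): a dict with "camera_matrix" (3x3 intrinsics, pixels), "extrinsics" (4x4, takes a point from camera to world coordinates). Camera axes: x right, y down, z forward; pixel columns grow to the right and rows downward; lengths in m; the calibration is good to about 2 mm. A picture is of the moment at which its call begins. camera_model takes no time and is no camera call.
- bot.sign_off(): hands the job in, once; it reports no verdict.
The state is a dict: "t": time; "joint_pos": joint angles; "dq": joint speeds; "tau": joint torques, N m; "tcp_pos": TCP position; "ee_rot": TCP orientation; "wrist_force": force on the tool from outside, world axes, zero at the start; "wrist_torque": the same for the moment, N m; "finger_gap": finger opening in m.
Only numpy, scipy, OpenCV 4.12 (cv2) and the standard library are available. Lean on these libraries where they do the work, as an engineer would, in place of code of your own. Each camera call takes 0.05 s, during which the arm holds its last target.

### The job

The relay test set has no fuse in it: take the large fuse carrier out of the wooden spares block and fit it in the fuse holder on the set's panel, pins through the notches, pressed down against the spring and turned clockwise to its stop until it springs up locked, then let go. Press and turn gently so that nothing cracks, and leave the small carrier, multimeter, torch and screwdriver where they are.

Things in the scene. Friction and masses are not known exactly. Their poses are not given: they have to be found in the camera images.
- carrier: Large fuse carrier, 90 g, upright in the spares block. Black cap, diameter 36, 9 thick; on it a grip bar 34 long (x), 12 thick (y), 20 high (z 9 to 29). Below the cap a grey barrel, diameter 26, 24 long, its last 4 tapering to 22; from it a white fuse, diameter 14, sticks out 32 more (foot at z -56). Origin: centre of the cap's underside, x along the bar, z up. A half turn fits the same.
- carrier_pins (a point): Point on the carrier's axis, 12 below the cap's underside: two round steel pins, diameter 4.4, stand out of the barrel here on opposite sides, to 17 from the axis, in line with the grip bar (x).
- holder_mouth (a point): Centre of the top face of the fuse holder's metal collar, on the upright bore's axis: collar outer diameter 47, bore 28.2, level top 126 above the table and 6 above the panel, black ring around it. Fixed axes as the test set, not the notches'. The cap meets the collar's top as a hard stop: heights below are of the carrier's origin (cap's underside) over this point, in mm.
- holder_bore (a point): Point on the bore's axis 12 below the collar's top. Two opposite notches, 6.2 wide, to radius 19, let the pins in. The holder is clamped at no set angle: the notches' line lies anywhere from 51 to 109 degrees counter-clockwise (from above) of the test set's x; see or feel for it. The pins meet the collar's top at height 14, and drop in only within about 3 degrees of the notches.
- holder_pocket (a point): Point on the bore's axis 7 below the collar's top. Under height 2 the pins are below the lip and turn clockwise only, 80 degrees from the notches to a hard stop (3 degrees of play either side), where the spring lifts them 3 mm into pockets: locked at height 5, no turning back. Two white marks on the black ring show the bar's line when locked. Stopped short of it, the carrier stays at height 2.
- spring_contact (a joint): Travel in m of the sprung contact in the bottom of the holder: 0 at rest, growing as the fuse's foot presses it down. Met when the carrier's origin is 10 mm above the collar's top, with 4 N; 0.7 N more per mm: 11 N fully pressed, 7.5 N when locked.
- test_set: Test set, fixed to the bench: grey steel case 220 (x) by 300 (y) by 120 high, level cream panel on top. Origin: centre of its underside. The holder is near one corner, at x -50, y +85, binding posts, meter, dial and toggles, up to 21 high, stand on the rest of the panel, none nearer than 75 to the holder's axis.
- spares_block: Wooden block 90 (x) by 170 (y) by 45 high, fixed to the bench, with two square holes, 17 wide, at y -42 and +42. A carrier stands in each: fuse in the hole, barrel's foot on the block's top. Origin: centre of its underside.
- small_carrier: Small fuse carrier, not for this holder: cap diameter 26, barrel diameter 19, grip bar 24 by 9 by 16 high. Stands in the other hole of the block. Origin: centre of its cap's underside.
- multimeter: Multimeter lying on the bench, 92 by 190 by 40 high. Origin: centre of its underside.
- torch: Aluminium torch lying on the bench, 150 long, 42 thick at the head. Origin: under its middle.
- screwdriver: Screwdriver lying on the bench beside the test set, about 200 long. Origin: under its middle.

How it is judged:
By the outcome, as a careful person would: the job done as asked, in the order asked, and still so for the second after the job is handed in, with the robot touching nothing.
It also fails if it takes over 64 s, if anything falls off the work surface, if the arm or the gripper's body presses on something with over 40 N, if the wrist force passes 120 N, or if a joint passes its speed limit or range.

## Working session

There is one attempt and no reset: what is moved stays moved. The work goes in short steps, Python scripts to look and compute and a tool call to move; the robot and the scene stay as the last step left them, time stands still between calls to the robot, and variables do not carry over. Pictures are saved under pics/ and viewed, and the job is handed in when it is done.

Besides the shell and the picture viewer there is one more tool, called after ">>>" as name(argument=value, ...), one argument or row to a line, values as JSON. drive_tool: Moves the arm, as the interface text tells. Its arguments: {"type":"object","properties":{"offset":{"type":"array","items":{"type":"array","items":{"type":"number"}}},"turn":{"type":"array","items":{"type":"array","items":{"type":"number"}}},"fingers":{"type":"number"},"newtons":{"type":"number"}},"required":["offset","turn"]}

```bash
mkdir -p pics; ls; python3 - <<'E'
from cell import bot
import cv2
print(bot.state(), bot.tcp_to_grasp)
for n in ("top","side"):
    im=bot.read_camera(n); cv2.imwrite(f"pics/{n}0.png",im[:,:,::-1]); print(n,bot.camera_model(n))
E
```

```text
pics
{'t': 0.0, 'joint_pos': array([-1.28287658,  0.32180037, -0.07006602,  1.45171625,  0.02261245,
        1.37079568, -0.05691331]), 'dq': array([-1.38935309e-03, -3.70315390e-04, -3.65545698e-04, -1.55418121e-05,
        1.30480269e-04,  8.57669072e-04,  6.79887827e-05]), 'tau': array([-6.50526408e-05, -4.93583071e+01, -3.81941311e-01, -3.14342558e+01,
        1.32403511e-02,  1.10183444e-02, -7.66819994e-06]), 'tcp_pos': array([0.17568015, 0.62523142, 0.23021735]), 'ee_rot': array([ 6.30106103e-04,  7.96996506e-01,  6.03983142e-01, -7.32932437e-04]), 'wrist_force': array([-0.31758043, -0.62037581, -0.98875197]), 'wrist_torque': array([ 0.0472002 , -0.03191579,  0.01196368]), 'finger_gap': 0.08574209228063939} 0.0187
top {'camera_matrix': array([[468.46524833,   0.        , 320.65856488],
       [  0.        , 468.46524833, 241.60643386],
       [  0.        ,   0.        ,   1.        ]]), 'extrinsics': array([[ 0.05930935, -0.97212157,  0.22685248,  0.30768689],
       [-0.99823033, -0.05873934,  0.00926862, -0.09126453],
       [ 0.00431494, -0.22700074, -0.97388503,  1.36091447],
       [ 0.        ,  0.        ,  0.        ,  1.        ]])}
side {'camera_matrix': array([[531.31852858,   0.        , 319.53522698],
       [  0.        , 531.31852858, 240.81578509],
       [  0.        ,   0.        ,   1.        ]]), 'extrinsics': array([[-0.99873976, -0.04378195,  0.02453644,  0.55300662],
       [-0.04486913,  0.55986257, -0.82736973,  1.08386905],
       [ 0.02248683, -0.82742797, -0.56112146,  0.90451071],
       [ 0.        ,  0.        ,  0.        ,  1.        ]])}
```

View pics/top0.png

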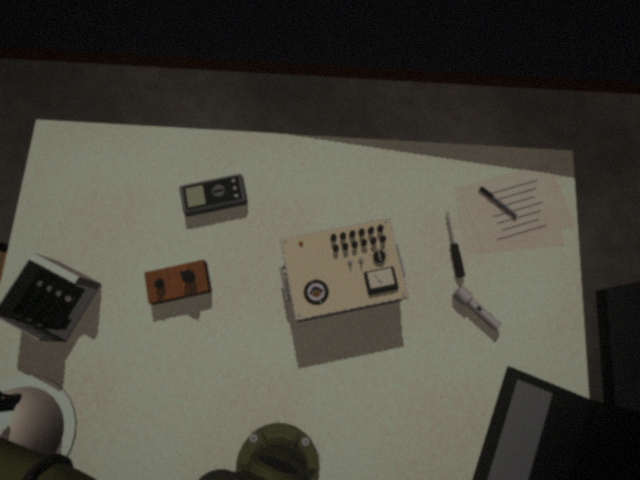

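View pics/side0.png

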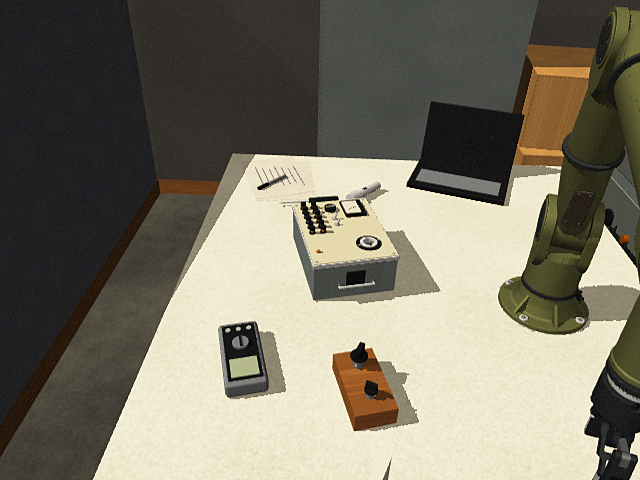

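The top view shows the block at about (178,283), with its carriers at (160,285) and (188,276), and the holder at (316,292). The side view shows the carriers at (360,355) and (371,388), and the holder at (369,242). Next I'll zoom in on these.

```bash
python3 - <<'E'
import cv2,numpy as np
t=cv2.imread("pics/top0.png");s=cv2.imread("pics/side0.png")
def crop(im,x,y,w,h,k,g=1.0):
    c=cv2.resize(im[y:y+h,x:x+w],None,fx=k,fy=k,interpolation=cv2.INTER_CUBIC)
    return np.clip(c*g,0,255).astype('uint8')
a=crop(t,290,266,50,50,8,2);b=crop(t,140,250,80,60,5,2)
cv2.imwrite("pics/c1.png",np.hstack([cv2.resize(a,(400,400)),cv2.resize(b,(400,300)) if 0 else cv2.copyMakeBorder(b,0,100,0,0,0)]))
a=crop(s,340,217,60,50,6,1.);b=crop(s,325,335,80,100,4,1.5)
a=cv2.copyMakeBorder(a,0,100,0,0,0)
cv2.imwrite("pics/c2.png",np.hstack([a,b]))
E
```

```text
(no output)
```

View pics/c1.png

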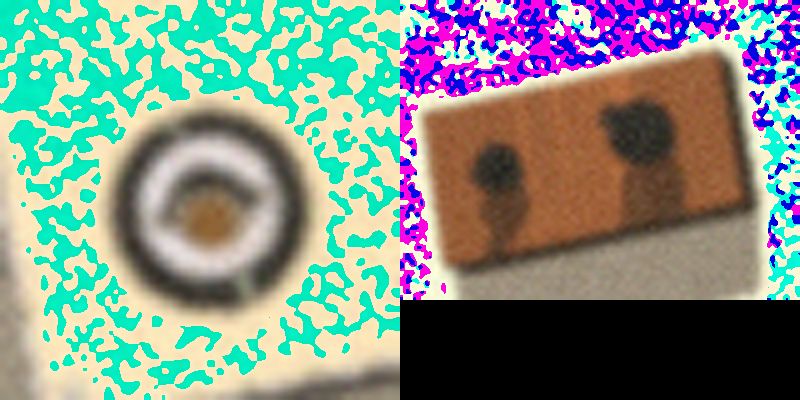

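View pics/c2.png

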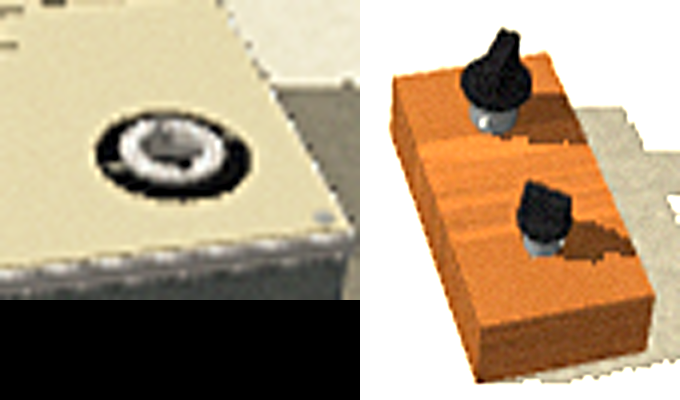

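```bash
cat > h.py <<'E'
import numpy as np,cv2
from cell import bot
def avg(n,k):
    return np.mean([bot.read_camera(n).astype(float) for _ in range(k)],0)
M={n:bot.camera_model(n) for n in("top","side")}
def ray(n,uv):
    K=M[n]["camera_matrix"];E=M[n]["extrinsics"]
    d=E[:3,:3]@np.linalg.solve(K,[uv[0],uv[1],1.]);return E[:3,3],d
def plane(n,uv,z):
    o,d=ray(n,uv);return o+d*(z-o[2])/d[2]
def proj(n,p):
    K=M[n]["camera_matrix"];E=M[n]["extrinsics"]
    q=K@(E[:3,:3].T@(np.asarray(p)-E[:3,3]));return q[:2]/q[2]
def tri(a,b):
    A=0;B=0
    for n,uv in(a,b):
        o,d=ray(n,uv);d=d/np.linalg.norm(d);P=np.eye(3)-np.outer(d,d);A=A+P;B=B+P@o
    return np.linalg.solve(A,B)
def zoom(im,x,y,w,h,k,g=1.):
    return np.clip(cv2.resize(im[y:y+h,x:x+w],None,fx=k,fy=k,interpolation=cv2.INTER_LANCZOS4)*g,0,255).astype('uint8')[:,:,::-1]
E
python3 - <<'E'
from h import *
t=avg("top",8);s=avg("side",8)
np.savez("f0.npz",t=t,s=s)
cv2.imwrite("pics/d1.png",np.hstack([zoom(t,296,272,40,40,10,1.8),zoom(t,168,255,40,40,10,3)]))
cv2.imwrite("pics/d2.png",np.hstack([zoom(s,349,222,40,40,10,1),zoom(s,340,335,40,40,10,3)]))
E
```

```text
(no output)
```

View pics/d1.png

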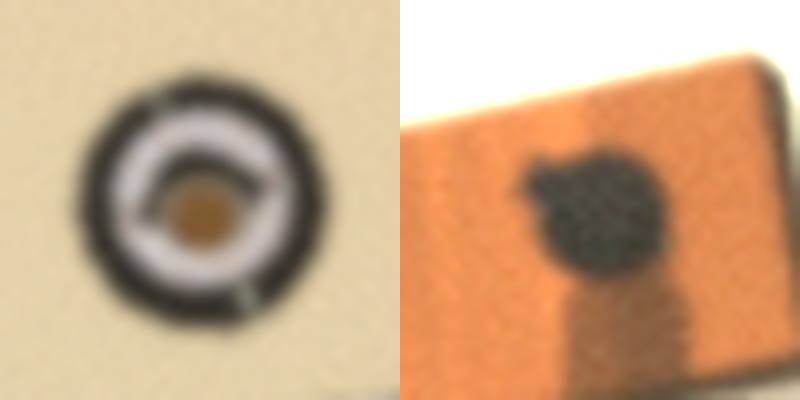

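View pics/d2.png

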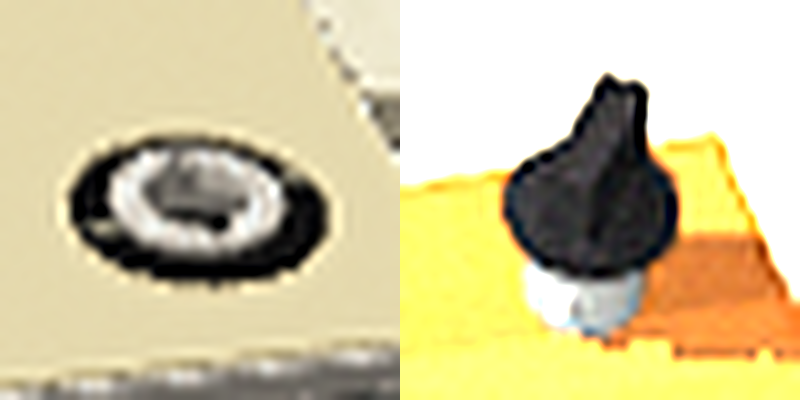

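```bash
python3 - <<'E'
from h import *
f=np.load("f0.npz");t=f["t"];s=f["s"]
def st(im,x,y,w,h,k,lo,hi):
    return np.clip((cv2.resize(im[y:y+h,x:x+w],None,fx=k,fy=k,interpolation=cv2.INTER_CUBIC)-lo)*255/(hi-lo),0,255).astype('uint8')[:,:,::-1]
cv2.imwrite("pics/e1.png",np.hstack([st(s,348,338,24,30,16,0,45),st(t,178,266,20,24,20,10,40)]))
E
```

```text
(no output)
```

View pics/e1.png

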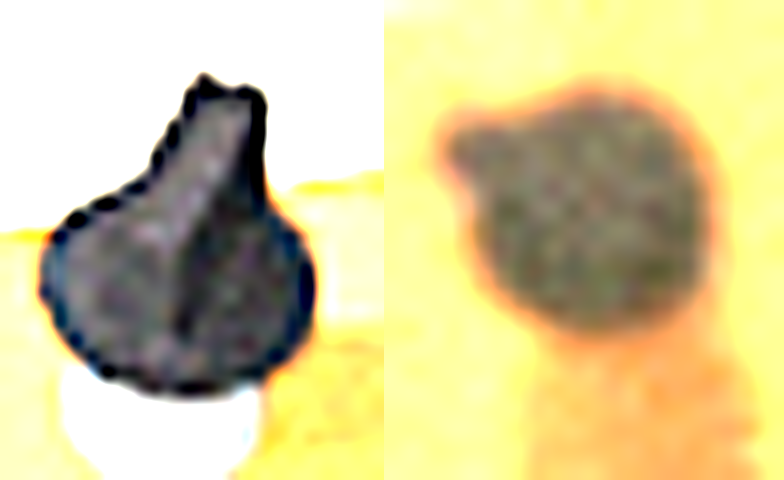

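```bash
python3 - <<'E'
from h import *
f=np.load("f0.npz");t=f["t"];s=f["s"]
# bar top edges, side
P=[plane("side",(348+(x+.5)/16-.5,338+(y+.5)/16-.5),.098)[:2] for x,y in[(262,94),(188,230),(200,80),(130,190)]]
for p in P: print(np.round(p*1000,1))
d=P[0]-P[1];print("right edge len",np.linalg.norm(d)*1e3,np.degrees(np.arctan2(*d[::-1])))
d=P[2]-P[3];print("left",np.linalg.norm(d)*1e3,np.degrees(np.arctan2(*d[::-1])))
# tri of bar far end etc. cap
tt=lambda x,y:(168+(x-400+.5)/10-.5,255+(y+.5)/10-.5)
ss=lambda x,y:(340+(x-400+.5)/10-.5,335+(y+.5)/10-.5)
print("cap top",plane("top",tt(602,216),.0735),"side",plane("side",ss(590,207),.0735))
# holder ring
def ell(im,x0,y0,w,h,thr):
    g=im[y0:y0+h,x0:x0+w].mean(2);g=cv2.resize(g,None,fx=8,fy=8,interpolation=cv2.INTER_CUBIC)
    m=(g<thr).astype('uint8')
    c=max(cv2.findContours(m,cv2.RETR_EXTERNAL,cv2.CHAIN_APPROX_NONE)[0],key=cv2.contourArea)
    e=cv2.fitEllipse(cv2.convexHull(c));return (x0+(e[0][0]+.5)/8-.5,y0+(e[0][1]+.5)/8-.5),np.array(e[1])/8,e[2]
et=ell(t,299,275,34,34,(t[280,330].mean()+20)/2);es=ell(s,353,233,32,20,100)
print(et,es)
H=tri(("top",et[0]),("side",es[0]));print("ring tri",H,plane("top",et[0],.12),plane("side",es[0],.12))
a=lambda n,x,y:plane(n,((296 if n=="top" else 349)+(x+.5)/10-.5,(272 if n=="top" else 222)+(y+.5)/10-.5),.12)[:2]
for n,p,q in(("top",(247,295),(160,103)),("side",(100,228),(295,183))):
    A=a(n,*p);B=a(n,*q);d=B-A;print(n,"marks",A,B,np.linalg.norm(d)*1e3,np.degrees(np.arctan2(d[1],d[0])))
# panel corners
for n,l in(("top",[(281,238),(391,219),(408,297),(296,320)]),("side",[(292,204),(372,197),(397,259),(310,265)])):
    for c in l: print(n,np.round(plane(n,c,.12)*1000))
E
```

```text
[477.5 272.9]
[487.7 298. ]
[485.6 270.8]
[495.1 291.4]
right edge len 27.149674477924073 -112.03692061536377
left 22.65828282530839 -114.73865309125793
cap top [0.48725653 0.28274766 0.0735    ] side [0.48740851 0.28394731 0.0735    ]
((315.78157234191895, 291.89605712890625), array([24.65797997, 24.99945259]), 10.71393871307373) ((368.330961227417, 242.73600387573242), array([14.72305584, 25.94787216]), 95.31549072265625)
ring tri [ 0.45909374 -0.0746343   0.11954247] [ 0.45918489 -0.07466372  0.12      ] [ 0.45900575 -0.0739099   0.12      ]
top marks [ 0.43571253 -0.08794066] [ 0.48529123 -0.06174695] 56.0727944050377 27.848657558972402
side marks [ 0.48483805 -0.06440228] [ 0.43278797 -0.0895422 ] 57.80334086265924 -154.2197013162792
top [600.  29. 120.]
top [ 672. -269.  120.]
top [ 460. -319.  120.]
top [383. -28. 120.]
side [ 676. -258.  120.]
side [ 440. -320.  120.]
side [389.  -7. 120.]
side [606.  35. 120.]
```

Holder: triangulated at z 119.5, against 120 for the panel, and the mark span is plausible. That puts it at (0.459, -0.0745). The marks lie at about 27°, so the notches are at about 107° world, which the visible notches (about 104°) support. Carrier: (0.487, 0.283), with the bar at about 68°. I'll move over it next.

>>> drive_tool(
  offset=[
    [-2.0,3.3,0],
    [-2.0,3.3,0],
    [-2.0,3.3,0],
    [-2.0,3.3,0],
    [-2.0,3.3,0],
    [-2.0,3.3,0],
    [-2.0,3.3,0],
    [-2.0,3.3,0],
    [-2.0,3.3,0],
    [-2.0,3.3,0],
  ],
  turn=[
    [0,0,0],
    [0,0,0],
    [0,0,0],
    [0,0,0],
    [0,0,0],
    [0,0,0],
    [0,0,0],
    [0,0,0],
    [0,0,0],
    [0,0,0],
  ],
)

```text
t: 1.73
tcp_pos: [0.4407, 0.3437, 0.2291]
ee_rot: [-0.004, 0.79, 0.613, 0.0]
wrist_force: [0.4, 1.4, -0.4]
finger_gap: 0.0853
```

>>> drive_tool(
  offset=[
    [0,0,0],
    [0,0,0],
    [0,0,0],
    [0,0,0],
    [0,0,0],
    [0,0,0],
    [0,0,0],
    [0,0,0],
    [0,0,0],
    [0,0,0],
  ],
  turn=[
    [0,0,0.12],
    [0,0,0.12],
    [0,0,0.12],
    [0,0,0.12],
    [0,0,0.12],
    [0,0,0.12],
    [0,0,0.12],
    [0,0,0.12],
    [0,0,0.12],
    [0,0,0.12],
  ],
)

```text
t: 2.57
tcp_pos: [0.4524, 0.3292, 0.231]
ee_rot: [-0.003, 0.999, 0.035, 0.001]
wrist_force: [0.0, -0.7, 0.4]
finger_gap: 0.0856
```

```bash
cat >> h.py <<'E'
from scipy.spatial.transform import Rotation as R
def plan(target,ang):
    """tool-frame shift (cm) and turn from measured pose to target TCP with tool x at ang deg, pointing down"""
    s=bot.state();q=s["ee_rot"];r=R.from_quat([q[1],q[2],q[3],q[0]])
    X=r.as_matrix();a=np.radians(ang)
    T=np.array([[np.cos(a),np.sin(a),0],[np.sin(a),-np.cos(a),0],[0,0,-1]])
    print("t",round(s["t"],2),"tcp",np.round(s["tcp_pos"]*1e3,1),"xang",round(np.degrees(np.arctan2(X[1,0],X[0,0])),1),"gap",round(s["finger_gap"]*1e3,1),"F",np.round(s["wrist_force"],1),"M",np.round(s["wrist_torque"],2))
    print("shift cm",np.round(X.T@(np.array(target)-s["tcp_pos"])*100,2),"turn",np.round((r.inv()*R.from_matrix(T)).as_rotvec(),3))
E
python3 - <<'E'
from h import *
plan([.4873,.2833,.2],-22)
tt=lambda x,y:(168+(x-400+.5)/10-.5,255+(y+.5)/10-.5)
print(plane("top",tt(530,163),.098),plane("top",tt(545,155),.098))
E
```

```text
t 2.57 tcp [452.4 329.2 231. ] xang 4.0 gap 85.6 F [ 0.  -0.7  0.4] M [-0.01 -0.01 -0.01]
shift cm [3.16 4.84 3.08] turn [-0.006 -0.001  0.454]
[0.49716038 0.29699064 0.098     ] [0.49959981 0.2931946  0.098     ]
```

>>> drive_tool(
  offset=[
    [0,0,0],
    [0,0,0],
    [0,0,0],
    [0,0,0],
    [0,0,0],
  ],
  turn=[
    [0,0,0.12],
    [0,0,0.12],
    [0,0,0.12],
    [0,0,0.1],
    [0,0,0],
  ],
)

```text
t: 2.98
tcp_pos: [0.4524, 0.3293, 0.2317]
ee_rot: [-0.003, 0.979, -0.206, 0.001]
wrist_force: [0.6, 0.2, 0.1]
finger_gap: 0.0856
```

```bash
python3 -c "
from h import *
plan([.4873,.2833,.14],-22)"
```

```text
t 2.98 tcp [452.4 329.3 231.7] xang -23.7 gap 85.6 F [0.6 0.2 0.1] M [-0.05  0.01 -0.01]
shift cm [5.05 2.87 9.14] turn [-0.007  0.    -0.03 ]
```

>>> drive_tool(
  offset=[
    [1.3,0.7,2.3],
    [1.3,0.7,2.3],
    [1.3,0.7,2.3],
    [1.2,0.7,2.2],
    [0,0,0],
    [0,0,0],
  ],
  turn=[
    [-0.007,0,-0.03],
    [0,0,0],
    [0,0,0],
    [0,0,0],
    [0,0,0],
    [0,0,0],
  ],
)

```text
t: 3.48
tcp_pos: [0.4908, 0.2864, 0.1404]
ee_rot: [-0.003, 0.984, -0.18, 0.001]
wrist_force: [-0.5, 0.4, -0.0]
finger_gap: 0.0854
```

```bash
python3 -c "
from h import *
plan([.4873,.2833,.081],-22)"
```

```text
t 3.48 tcp [490.8 286.4 140.4] xang -20.7 gap 85.4 F [-0.5  0.4 -0. ] M [ 0.02  0.02 -0.02]
shift cm [-0.23  0.45  5.94] turn [-0.007 -0.002  0.023]
```

>>> drive_tool(
  offset=[
    [-0.2,0.4,1.5],
    [0,0,1.5],
    [0,0,1.5],
    [0,0,1.2],
    [0,0,0],
    [0,0,0],
  ],
  turn=[
    [-0.007,-0.002,0.023],
    [0,0,0],
    [0,0,0],
    [0,0,0],
    [0,0,0],
    [0,0,0],
  ],
)

```text
t: 3.98
tcp_pos: [0.4867, 0.2899, 0.0851]
ee_rot: [-0.003, 0.982, -0.188, 0.001]
wrist_force: [0.4, 1.5, 0.1]
finger_gap: 0.0854
```

```bash
python3 - <<'E'
from h import *
plan([.4873,.2833,.081],-22)
s=avg("side",4);t=avg("top",2)
cv2.imwrite("pics/g1.png",np.hstack([zoom(s,320,290,80,100,5,1.3),zoom(t,158,240,60,75,6.6,2)[:500,:396]])[:,:796] if 0 else zoom(s,310,290,100,100,6,1.3))
E
```

```text
t 3.98 tcp [486.7 289.9  85.1] xang -21.7 gap 85.4 F [0.4 1.5 0.1] M [ 0.04  0.03 -0.02]
shift cm [0.3  0.59 0.41] turn [-0.007 -0.001  0.005]
```

View pics/g1.png

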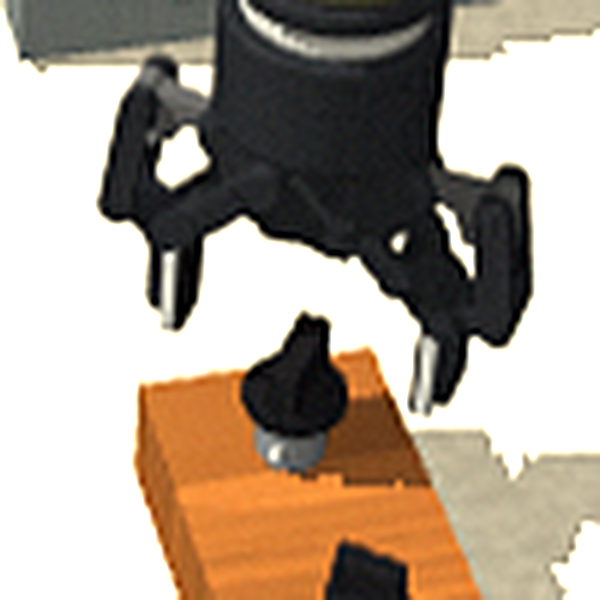

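>>> drive_tool(
  offset=[
    [0.3,0.6,0.2],
    [0.1,0.1,0.1],
    [0,0,0],
    [0,0,0],
  ],
  turn=[
    [-0.014,-0.002,0.005],
    [0,0,0],
    [0,0,0],
    [0,0,0],
  ],
)

```text
t: 4.62
tcp_pos: [0.4898, 0.2805, 0.0838]
ee_rot: [0.003, 0.981, -0.192, 0.0]
wrist_force: [-0.7, 0.9, 0.6]
finger_gap: 0.0856
```

```bash
python3 -c "
from h import *
plan([.4873,.2833,.081],-22)"
```

```text
t 4.62 tcp [489.8 280.5  83.8] xang -22.2 gap 85.6 F [-0.7  0.9  0.6] M [ 0.03 -0.02 -0.  ]
shift cm [-0.33 -0.16  0.28] turn [ 0.005 -0.001 -0.003]
```

>>> drive_tool(
  offset=[
    [-0.3,-0.2,0.3],
    [0,0,0],
    [0,0,0],
  ],
  turn=[
    [0.005,0,0],
    [0,0,0],
    [0,0,0],
  ],
)

```text
t: 4.87
tcp_pos: [0.4877, 0.2836, 0.0805]
ee_rot: [0.0, 0.981, -0.192, 0.001]
wrist_force: [-0.3, -0.4, 0.0]
finger_gap: 0.0849
```

```bash
python3 -c "
from h import *
plan([.4873,.2833,.081],-22)"
```

```text
t 4.87 tcp [487.7 283.6  80.5] xang -22.2 gap 84.9 F [-0.3 -0.4  0. ] M [-0.   -0.03 -0.07]
shift cm [-0.03  0.04 -0.05] turn [-0.    -0.001 -0.003]
```

Well aligned. I'll close the fingers at 45 N.

>>> drive_tool(
  offset=[
    [0,0,0],
    [0,0,0],
    [0,0,0],
    [0,0,0],
    [0,0,0],
    [0,0,0],
    [0,0,0],
    [0,0,0],
    [0,0,0],
    [0,0,0],
  ],
  turn=[
    [0,0,0],
    [0,0,0],
    [0,0,0],
    [0,0,0],
    [0,0,0],
    [0,0,0],
    [0,0,0],
    [0,0,0],
    [0,0,0],
    [0,0,0],
  ],
  fingers=0,
  newtons=45,
)

```text
t: 5.7
tcp_pos: [0.4875, 0.284, 0.0805]
ee_rot: [-0.0, 0.981, -0.192, 0.001]
wrist_force: [0.3, -0.1, -0.8]
finger_gap: 0.011
```

```bash
python3 - <<'E'
from h import *
plan([.4873,.2833,.081],-22)
s=avg("side",4)
cv2.imwrite("pics/g2.png",zoom(s,310,290,100,100,6,1.3))
E
```

```text
t 5.7 tcp [487.5 284.   80.5] xang -22.2 gap 11.0 F [ 0.3 -0.1 -0.8] M [-0.03 -0.02  0.01]
shift cm [ 0.01  0.07 -0.05] turn [-0.    -0.001 -0.003]
```

View pics/g2.png

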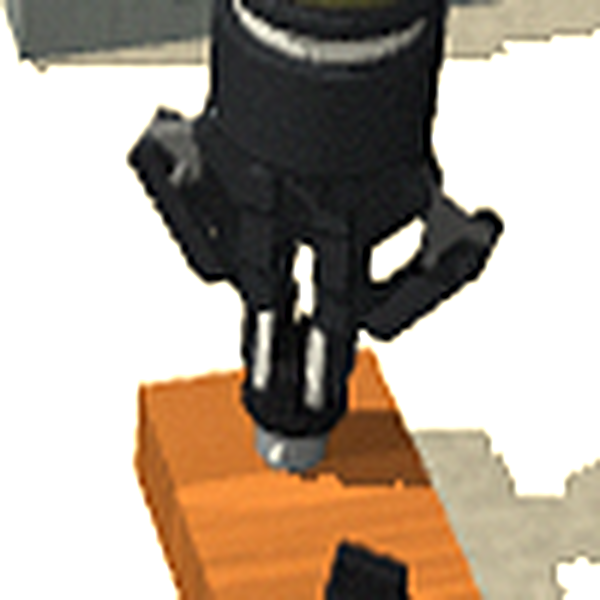

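>>> drive_tool(
  offset=[
    [0,0,-0.7],
    [0,0,-1],
    [0,0,-1.5],
    [0,0,-2],
    [0,0,-2],
    [0,0,-2],
    [0,0,-2],
    [0,0,-2],
    [0,0,0],
    [0,0,0],
  ],
  turn=[
    [0,0,0],
    [0,0,0],
    [0,0,0],
    [0,0,0],
    [0,0,0],
    [0,0,0],
    [0,0,0],
    [0,0,0],
    [0,0,0],
    [0,0,0],
  ],
)

```text
t: 6.73
tcp_pos: [0.4874, 0.2829, 0.2238]
ee_rot: [-0.0, 0.981, -0.193, 0.002]
wrist_force: [-0.6, -0.1, -1.3]
finger_gap: 0.0108
```

```bash
python3 - <<'E'
from h import *
plan([.459,-.0745,.22],17)
s=avg("side",4)
cv2.imwrite("pics/g3.png",zoom(s,290,200,130,130,4.6,1.3))
E
```

```text
t 6.73 tcp [487.4 282.9 223.8] xang -22.2 gap 10.8 F [-0.6 -0.1 -1.3] M [-0.01  0.06  0.02]
shift cm [10.89 34.16  0.36] turn [-0.    -0.003 -0.685]
```

View pics/g3.png

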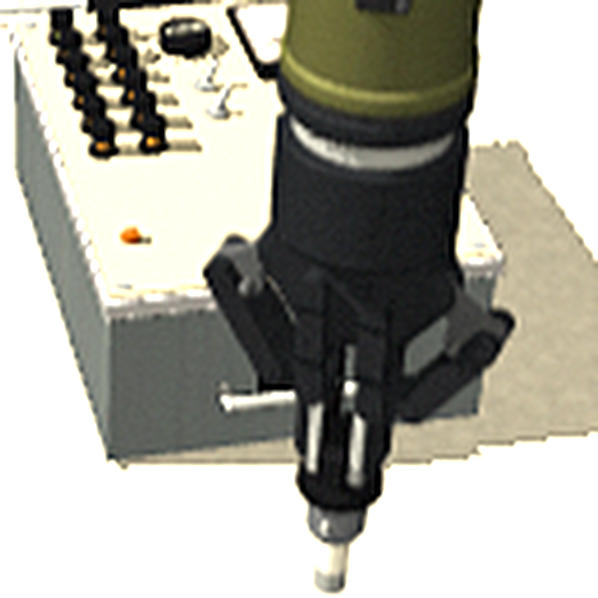

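The carrier is out of the block and upright in the fingers. Now I'll carry it across at this height.

>>> drive_tool(
  offset=[
    [0.6,1.8,0],
    [1.1,3.4,0],
    [1.1,3.4,0],
    [1.1,3.4,0],
    [1.1,3.4,0],
    [1.1,3.4,0],
    [1.1,3.4,0],
    [1.1,3.4,0],
    [1.1,3.4,0],
    [0,0,0],
  ],
  turn=[
    [0,0,0],
    [0,0,0],
    [0,0,0],
    [0,0,0],
    [0,0,0],
    [0,0,0],
    [0,0,0],
    [0,0,0],
    [0,0,0],
    [0,0,0],
  ],
)

```text
t: 7.77
tcp_pos: [0.4556, -0.0329, 0.2095]
ee_rot: [0.007, 0.982, -0.188, -0.009]
wrist_force: [-0.3, -1.5, -0.7]
finger_gap: 0.0108
```

>>> drive_tool(
  offset=[
    [0,0,0],
    [0,0,0],
    [0,0,0],
    [0,0,0],
    [0,0,0],
    [0,0,0],
    [0,0,0],
    [0,0,0],
    [0,0,0],
  ],
  turn=[
    [0,0,-0.1],
    [0,0,-0.1],
    [0,0,-0.1],
    [0,0,-0.1],
    [0,0,-0.1],
    [0,0,-0.1],
    [0,0,-0.08],
    [0,0,0],
    [0,0,0],
  ],
)

```text
t: 8.52
tcp_pos: [0.4485, -0.0365, 0.2002]
ee_rot: [0.004, 0.987, 0.16, -0.02]
wrist_force: [0.3, 0.2, -0.8]
finger_gap: 0.0108
```

```bash
python3 - <<'E'
from h import *
plan([.459,-.0745,.22],17)
E
```

```text
t 8.52 tcp [448.5 -36.5 200.2] xang 18.5 gap 10.8 F [ 0.3  0.2 -0.8] M [ 0.02 -0.03 -0.02]
shift cm [-0.29  3.94 -1.96] turn [0.002 0.04  0.026]
```

>>> drive_tool(
  offset=[
    [0,0,-2.0],
    [-0.1,1.2,0],
    [-0.1,1.2,0],
    [-0.1,1.2,0],
    [0,0,0],
    [0,0,0],
  ],
  turn=[
    [0,0.04,0.026],
    [0,0,0],
    [0,0,0],
    [0,0,0],
    [0,0,0],
    [0,0,0],
  ],
)

```text
t: 9.02
tcp_pos: [0.455, -0.0708, 0.2181]
ee_rot: [0.001, 0.99, 0.142, -0.002]
wrist_force: [-0.3, 0.7, -1.0]
finger_gap: 0.0104
```

```bash
python3 - <<'E'
from h import *
plan([.459,-.0745,.22],17)
E
```

```text
t 9.02 tcp [455.  -70.8 218.1] xang 16.3 gap 10.4 F [-0.3  0.7 -1. ] M [ 0.03 -0.02 -0.04]
shift cm [ 0.28  0.47 -0.19] turn [ 0.001  0.005 -0.013]
```

>>> drive_tool(
  offset=[
    [0.25,0.45,-0.15],
    [0,0,0],
    [0,0,0],
  ],
  turn=[
    [0,0.005,-0.013],
    [0,0,0],
    [0,0,0],
  ],
)

```text
t: 9.27
tcp_pos: [0.4584, -0.073, 0.2189]
ee_rot: [0.0, 0.989, 0.148, -0.0]
wrist_force: [0.2, 0.0, -0.7]
finger_gap: 0.0112
```

```bash
python3 - <<'E'
from h import *
plan([.459,-.0745,.22],17)
s=avg("side",6);t=avg("top",6);np.savez("f1.npz",s=s,t=t)
cv2.imwrite("pics/k1.png",zoom(s,340,190,60,70,8,1.2))
cv2.imwrite("pics/k2.png",zoom(t,280,250,70,70,8,1.8))
E
```

```text
t 9.27 tcp [458.4 -73.  218.9] xang 17.1 gap 11.2 F [ 0.2  0.  -0.7] M [ 0.04  0.   -0.02]
shift cm [ 0.01  0.16 -0.11] turn [0.    0.001 0.001]
```

View pics/k1.png

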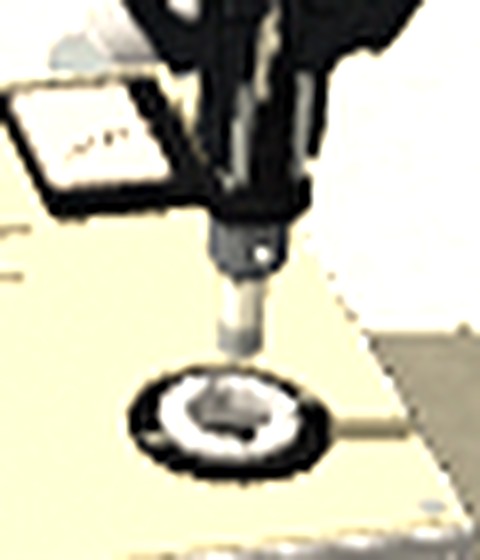

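View pics/k2.png

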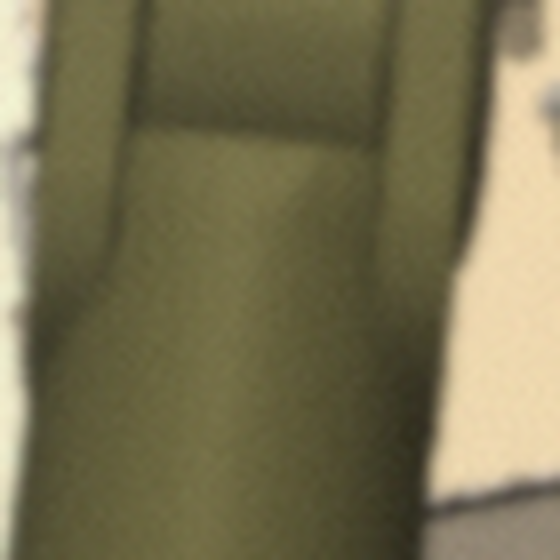

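```bash
python3 - <<'E'
from h import *
p=np.array([.4584,-.073]);o=.2189-.0115
pt=lambda x,y:(340+(x+.5)/8-.5,190+(y+.5)/8-.5)
for nm,(x,y),z in(("foot",(241,347),o-.056+.002),("barrelend",(248,272),o-.022),("barrel",(250,235),o-.01),("pin",(262,252),o-.012)):
    q=plane("side",pt(x,y),z); print(nm,pt(x,y),proj("side",[*p,z]),np.round(q*1000,1))
s=np.load("f1.npz")["s"]
for v in range(226,236): print(v,s[v,364:377].mean(1).astype(int))
for v in range(216,226): print(v,s[v,362:380].mean(1).astype(int))
E
```

```text
foot (369.6875, 232.9375) [369.53038242 232.30126063] [458.1 -70.  153.4]
barrelend (370.5625, 223.5625) [370.47272935 221.83192496] [458.5 -64.7 185.4]
barrel (370.8125, 218.9375) [370.83256449 217.83420944] [458.6 -67.6 197.4]
pin (372.3125, 221.0625) [370.7723432  218.50325915] [454.9 -61.  195.4]
226 [212 212 211 208 238 204 179 158 126 165 219 214 212]
227 [211 211 212 204 230 219 172 149 118 207 218 214 210]
228 [213 212 213 205 230 214 165 149 111 223 215 212 212]
229 [211 212 213 199 233 214 163 148 102 224 214 212 211]
230 [211 213 215 168 201 201 162 138 112 224 214 212 211]
231 [212 212 219 156 153 149 114  97  96 224 215 213 210]
232 [212 213 218 159 143 124  89  79  82 227 214 212 210]
233 [214 214 220 162 143 120  89  72 105 222 216 211 211]
234 [221 224 226 218 176 141 117 135 206 220 213 212 211]
235 [155 157 156 160 137 122 166 170 234 227 221 216 213]
216 [206 206 212 188  13   4  14  15  14  11  17  10  12   6   0  25 160 244]
217 [224 222 227 233  91  21   9  11   7   9   5   9   4   6  36 175 238 236]
218 [213 213 217 233 100  94  53  53  45  41  43  41  52  31 158 236 241 232]
219 [212 212 216 230  94 107  96  94  74  63  66  61  57  31 177 228 194 232]
220 [209 211 216 201  92 102 103  99  76  65  62  50  52  25 194 220 230 232]
221 [211 211 216 206  90 100 101  93  80  58 240 160  49  17 225 218 224 217]
222 [211 212 213 221 145  96  96  92  80  59 167 134  43  44 230 216 210 204]
223 [211 210 213 219 214  88  75  91  79  64  59  62  18 180 222 213 210 208]
224 [211 211 212 213 223 178 134  53  49  40  36  99 197 221 217 212 210 211]
225 [212 211 211 211 215 205 230 118 136 135 114 170 227 216 212 211 211 211]
```

```bash
python3 - <<'E'
from h import *
p=np.array([.4584,-.073]);o=.2189-.0115
for dy in(-.003,0,.003):
  print(dy,"foot low edge v",[round(max(proj("side",[p[0]+.007*np.cos(a),p[1]+dy+.007*np.sin(a),o-.056+dz])[1] for a in np.linspace(0,6.28,60)),2) for dz in(-.001,0,.001)],
   "barrel low", round(max(proj("side",[p[0]+.011*np.cos(a),p[1]+dy+.011*np.sin(a),o-.024])[1] for a in np.linspace(0,6.28,60)),2))
E
```

```text
-0.003 foot low edge v [np.float64(234.12), np.float64(233.8), np.float64(233.47)] barrel low 224.17
0 foot low edge v [np.float64(234.76), np.float64(234.43), np.float64(234.11)] barrel low 224.8
0.003 foot low edge v [np.float64(235.4), np.float64(235.07), np.float64(234.75)] barrel low 225.43
```

>>> drive_tool(
  offset=[
    [0,0.15,1.0],
    [0,0,1.2],
    [0,0,1.2],
    [0,0,0],
    [0,0,0],
  ],
  turn=[
    [0,0,0],
    [0,0,0],
    [0,0,0],
    [0,0,0],
    [0,0,0],
  ],
)

```text
t: 10.28
tcp_pos: [0.4591, -0.0755, 0.1823]
ee_rot: [0.0, 0.989, 0.148, 0.0]
wrist_force: [0.5, 0.1, -0.7]
finger_gap: 0.0108
```

```bash
python3 - <<'E'
from h import *
plan([.459,-.0745,.165],17)
E
```

```text
t 10.28 tcp [459.1 -75.5 182.3] xang 17.0 gap 10.8 F [ 0.5  0.1 -0.7] M [-0.03  0.01  0.  ]
shift cm [ 0.02 -0.1   1.73] turn [ 0.001 -0.001  0.001]
```

>>> drive_tool(
  offset=[
    [0,-0.1,0.8],
    [0,0,0.8],
    [0,0,0],
    [0,0,0],
  ],
  turn=[
    [0,0,0],
    [0,0,0],
    [0,0,0],
    [0,0,0],
  ],
)

```text
t: 10.62
tcp_pos: [0.4591, -0.0746, 0.1651]
ee_rot: [0.0, 0.989, 0.148, 0.001]
wrist_force: [-0.4, -0.2, -0.8]
finger_gap: 0.0107
```

```bash
python3 - <<'E'
from h import *
plan([.459,-.0745,.155],17)
s=avg("side",4)
cv2.imwrite("pics/k3.png",zoom(s,340,190,60,70,8,1.2))
E
```

```text
t 10.62 tcp [459.1 -74.6 165.1] xang 17.0 gap 10.7 F [-0.4 -0.2 -0.8] M [ 0.02  0.03 -0.06]
shift cm [-0.01 -0.01  1.01] turn [ 0.001 -0.001  0.001]
```

View pics/k3.png

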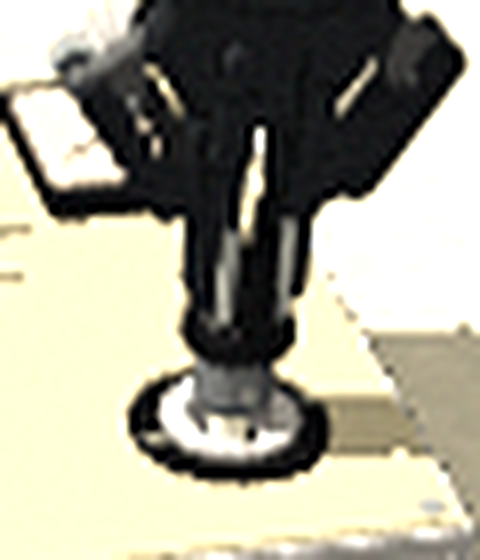

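The fuse is in the bore with no contact force, and the barrel looks central over the collar. I'll lower it in small steps.

>>> drive_tool(
  offset=[
    [0,0,0.4],
    [0,0,0.4],
    [0,0,0.2],
    [0,0,0],
  ],
  turn=[
    [0,0,0],
    [0,0,0],
    [0,0,0],
    [0,0,0],
  ],
)

```text
t: 11.15
tcp_pos: [0.46, -0.0745, 0.1556]
ee_rot: [0.0, 0.989, 0.148, 0.002]
wrist_force: [-0.2, -0.4, -0.4]
finger_gap: 0.0109
```

```bash
python3 - <<'E'
from h import *
plan([.459,-.0745,.1515],17)
E
```

```text
t 11.15 tcp [460.  -74.5 155.6] xang 17.1 gap 10.9 F [-0.2 -0.4 -0.4] M [-0.02  0.01 -0.  ]
shift cm [-0.1  -0.03  0.41] turn [ 0.001 -0.004  0.001]
```

>>> drive_tool(
  offset=[
    [-0.1,0,0.3],
    [0,0,0.2],
    [0,0,0.1],
    [0,0,0],
  ],
  turn=[
    [0,-0.004,0],
    [0,0,0],
    [0,0,0],
    [0,0,0],
  ],
)

```text
t: 11.48
tcp_pos: [0.459, -0.0748, 0.1487]
ee_rot: [0.001, 0.989, 0.148, -0.0]
wrist_force: [0.5, -0.2, -0.7]
finger_gap: 0.011
```

```bash
python3 - <<'E'
from h import *
plan([.459,-.0745,.1475],17)
E
```

```text
t 11.48 tcp [459.  -74.8 148.7] xang 17.1 gap 11.0 F [ 0.5 -0.2 -0.7] M [ 0.05 -0.09  0.06]
shift cm [ 0.01 -0.03  0.12] turn [0.001 0.001 0.001]
```

>>> drive_tool(
  offset=[
    [0,0,0.2],
    [0,0,0.2],
    [0,0,0],
  ],
  turn=[
    [0,0,0],
    [0,0,0],
    [0,0,0],
  ],
)

```text
t: 11.73
tcp_pos: [0.4596, -0.0749, 0.1455]
ee_rot: [0.001, 0.989, 0.148, 0.0]
wrist_force: [-1.7, -0.5, 4.6]
finger_gap: 0.011
```

```bash
python3 - <<'E'
from h import *
plan([.459,-.0745,.139],17)
E
```

```text
t 11.73 tcp [459.6 -74.9 145.5] xang 17.1 gap 11.0 F [-1.7 -0.5  4.6] M [-0.    0.51 -0.04]
shift cm [-0.05 -0.05  0.65] turn [ 0.001 -0.     0.001]
```

Height is about 8 mm and the force is 4.6 N, which matches the spring less the carrier's weight. So the pins are in the notches. Pressing on.

>>> drive_tool(
  offset=[
    [0,0,0.2],
    [0,0,0.2],
    [0,0,0.2],
    [0,0,0],
  ],
  turn=[
    [0,0,0],
    [0,0,0],
    [0,0,0],
    [0,0,0],
  ],
)

```text
t: 12.07
tcp_pos: [0.4598, -0.0749, 0.1412]
ee_rot: [-0.0, 0.989, 0.148, 0.0]
wrist_force: [-2.2, -0.8, 7.1]
finger_gap: 0.0109
```

```bash
python3 - <<'E'
from h import *
plan([.459,-.0745,.1385],17)
E
```

```text
t 12.07 tcp [459.8 -74.9 141.2] xang 17.0 gap 10.9 F [-2.2 -0.8  7.1] M [0.07 0.78 0.04]
shift cm [-0.06 -0.07  0.27] turn [-0.    -0.     0.001]
```

>>> drive_tool(
  offset=[
    [-0.05,0,0.2],
    [0,0,0.15],
    [0,0,0],
  ],
  turn=[
    [0,0,0],
    [0,0,0],
    [0,0,0],
  ],
)

```text
t: 12.32
tcp_pos: [0.4599, -0.075, 0.1396]
ee_rot: [-0.001, 0.989, 0.148, 0.001]
wrist_force: [-3.9, 0.3, 7.8]
finger_gap: 0.011
```

```bash
python3 - <<'E'
from h import *
plan([.459,-.0745,.1385],17)
E
```

```text
t 12.32 tcp [459.9 -75.  139.6] xang 17.0 gap 11.0 F [-3.9  0.3  7.8] M [ 0.03  0.92 -0.03]
shift cm [-0.07 -0.08  0.11] turn [-0.001 -0.001  0.001]
```

>>> drive_tool(
  offset=[
    [-0.1,0,0.15],
    [-0.05,0,0.15],
    [0,0,0.05],
  ],
  turn=[
    [0,0,0],
    [0,0,0],
    [0,0,0],
  ],
)

```text
t: 12.57
tcp_pos: [0.4598, -0.0751, 0.1388]
ee_rot: [-0.001, 0.989, 0.148, 0.002]
wrist_force: [-3.5, 0.1, 8.2]
finger_gap: 0.0108
```

```bash
python3 - <<'E'
from h import *
plan([.459,-.0745,.1385],17)
E
```

```text
t 12.57 tcp [459.8 -75.1 138.8] xang 17.1 gap 10.8 F [-3.5  0.1  8.2] M [-0.05  0.99 -0.02]
shift cm [-0.06 -0.08  0.03] turn [-0.002 -0.004  0.001]
```

>>> drive_tool(
  offset=[
    [-0.1,0,0.15],
    [-0.05,0,0.15],
    [0,0,0.1],
  ],
  turn=[
    [0,-0.004,0],
    [0,0,0],
    [0,0,0],
  ],
)

```text
t: 12.82
tcp_pos: [0.4599, -0.0751, 0.1379]
ee_rot: [-0.002, 0.989, 0.148, 0.001]
wrist_force: [-4.4, -0.0, 9.4]
finger_gap: 0.0111
```

```bash
python3 - <<'E'
from h import *
plan([.459,-.0745,.1375],17)
E
```

```text
t 12.82 tcp [459.9 -75.1 137.9] xang 17.1 gap 11.1 F [-4.4 -0.   9.4] M [-0.01  1.21 -0.01]
shift cm [-0.07 -0.09  0.04] turn [-0.004 -0.003  0.001]
```

>>> drive_tool(
  offset=[
    [-0.05,0,0.1],
    [0,0,0.06],
    [0,0,0.06],
    [0,0,0.06],
  ],
  turn=[
    [0,0,0.05],
    [0,0,0.05],
    [0,0,0.05],
    [0,0,0.05],
  ],
)

```text
t: 13.15
tcp_pos: [0.4608, -0.0741, 0.1385]
ee_rot: [-0.004, 0.999, 0.046, 0.002]
wrist_force: [-3.7, 1.2, 7.4]
finger_gap: 0.0108
```

```bash
python3 - <<'E'
from h import *
plan([.459,-.0745,.1375],-63)
E
```

```text
t 13.15 tcp [460.8 -74.1 138.5] xang 5.2 gap 10.8 F [-3.7  1.2  7.4] M [0.15 0.87 0.06]
shift cm [-0.18  0.02  0.1 ] turn [-0.009  0.     1.191]
```

>>> drive_tool(
  offset=[
    [-0.15,0,0.12],
    [0,0,0.08],
    [0,0,0.06],
    [0,0,0.06],
    [0,0,0.06],
  ],
  turn=[
    [-0.009,0,0.06],
    [0,0,0.06],
    [0,0,0.06],
    [0,0,0.06],
    [0,0,0.06],
  ],
)

```text
t: 13.57
tcp_pos: [0.4611, -0.0733, 0.139]
ee_rot: [-0.001, 0.994, -0.111, 0.004]
wrist_force: [-3.0, 0.2, 7.5]
finger_gap: 0.0112
```

```bash
python3 - <<'E'
from h import *
plan([.459,-.0745,.1375],-63)
s=avg("side",4)
cv2.imwrite("pics/k4.png",zoom(s,340,190,60,70,8,1.2))
E
```

```text
t 13.57 tcp [461.1 -73.3 139. ] xang -12.8 gap 11.2 F [-3.   0.2  7.5] M [-0.02  0.9   0.07]
shift cm [-0.17  0.16  0.14] turn [-0.006 -0.005  0.877]
```

View pics/k4.png

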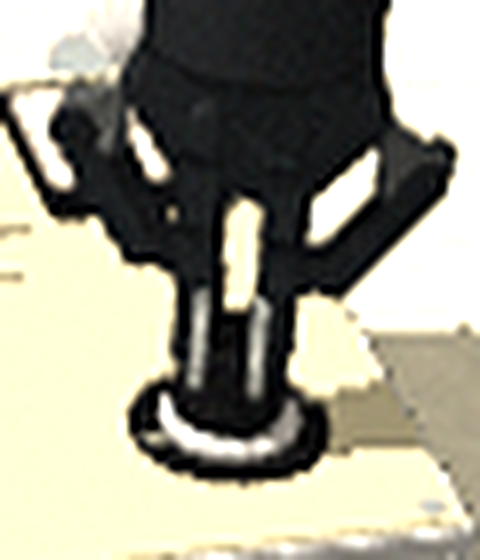

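>>> drive_tool(
  offset=[
    [-0.15,0.15,0.15],
    [-0.05,0.05,0.1],
    [0,0,0.08],
    [0,0,0.06],
    [0,0,0.06],
  ],
  turn=[
    [-0.006,-0.005,0.06],
    [0,0,0.06],
    [0,0,0.06],
    [0,0,0.06],
    [0,0,0.06],
  ],
)

```text
t: 14.18
tcp_pos: [0.4613, -0.0734, 0.1391]
ee_rot: [-0.001, 0.965, -0.263, 0.003]
wrist_force: [-3.5, 1.0, 8.9]
finger_gap: 0.0104
```

```bash
python3 - <<'E'
from h import *
plan([.459,-.0745,.1375],-63)
E
```

```text
t 14.18 tcp [461.3 -73.4 139.1] xang -30.4 gap 10.4 F [-3.5  1.   8.9] M [0.02 0.86 0.07]
shift cm [-0.15  0.21  0.15] turn [-0.005 -0.003  0.568]
```

>>> drive_tool(
  offset=[
    [-0.15,0.2,0.15],
    [-0.05,0.05,0.1],
    [0,0,0.08],
    [0,0,0.06],
    [0,0,0.06],
    [0,0,0.06],
  ],
  turn=[
    [-0.005,-0.003,0.06],
    [0,0,0.06],
    [0,0,0.06],
    [0,0,0.06],
    [0,0,0.06],
    [0,0,0.06],
  ],
)

```text
t: 14.68
tcp_pos: [0.4615, -0.0735, 0.1394]
ee_rot: [-0.003, 0.898, -0.439, 0.003]
wrist_force: [-4.2, 0.8, 7.9]
finger_gap: 0.011
```

```bash
python3 - <<'E'
from h import *
plan([.459,-.0745,.1375],-63)
E
```

```text
t 14.68 tcp [461.5 -73.5 139.4] xang -52.1 gap 11.0 F [-4.2  0.8  7.9] M [-0.01  0.86  0.06]
shift cm [-0.08  0.26  0.19] turn [-0.007 -0.002  0.191]
```

>>> drive_tool(
  offset=[
    [-0.05,0.2,0.15],
    [0,0.05,0.08],
    [0,0,0.06],
    [0,0,0.06],
  ],
  turn=[
    [-0.007,0,0.04],
    [0,0,0.04],
    [0,0,0.04],
    [0,0,0.04],
  ],
)

```text
t: 15.02
tcp_pos: [0.4617, -0.0736, 0.1395]
ee_rot: [-0.002, 0.858, -0.513, 0.002]
wrist_force: [-2.8, 0.6, 8.0]
finger_gap: 0.0108
```

```bash
python3 - <<'E'
from h import *
plan([.459,-.0745,.1375],-63)
E
```

```text
t 15.02 tcp [461.7 -73.6 139.5] xang -61.7 gap 10.8 F [-2.8  0.6  8. ] M [-0.02  0.84  0.02]
shift cm [-0.05  0.28  0.2 ] turn [-0.006 -0.002  0.022]
```

>>> drive_tool(
  offset=[
    [0,0.1,0.1],
    [0,0,0.06],
    [0,0,0.04],
  ],
  turn=[
    [-0.006,0,0.03],
    [0,0,0.03],
    [0,0,0.02],
  ],
)

```text
t: 15.27
tcp_pos: [0.4617, -0.0735, 0.1397]
ee_rot: [-0.001, 0.836, -0.549, 0.001]
wrist_force: [-2.7, 0.5, 5.1]
finger_gap: 0.011
```

```bash
python3 - <<'E'
from h import *
plan([.459,-.0745,.1375],-63)
E
```

```text
t 15.27 tcp [461.7 -73.5 139.7] xang -66.6 gap 11.0 F [-2.7  0.5  5.1] M [-0.05  0.75  0.12]
shift cm [-0.02  0.28  0.22] turn [-0.002 -0.001 -0.062]
```

>>> drive_tool(
  offset=[
    [0,0,0.02],
    [0,0,0.0],
    [0,0,0],
  ],
  turn=[
    [0,0,0.03],
    [0,0,0.03],
    [0,0,0],
  ],
)

```text
t: 15.52
tcp_pos: [0.4615, -0.073, 0.1399]
ee_rot: [-0.001, 0.819, -0.574, 0.001]
wrist_force: [-1.4, -0.1, 3.0]
finger_gap: 0.011
```

```bash
python3 - <<'E'
from h import *
plan([.459,-.0745,.1425],-63)
E
```

```text
t 15.52 tcp [461.5 -73.  139.9] xang -70.1 gap 11.0 F [-1.4 -0.1  3. ] M [ 0.03  0.32 -0.05]
shift cm [ 0.05  0.28 -0.26] turn [-0.002  0.    -0.124]
```

```bash
python3 - <<'E'
from h import *
s=avg("side",6)
cv2.imwrite("pics/k5.png",zoom(s,340,190,60,70,8,1.2))
E
```

```text
(no output)
```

View pics/k5.png

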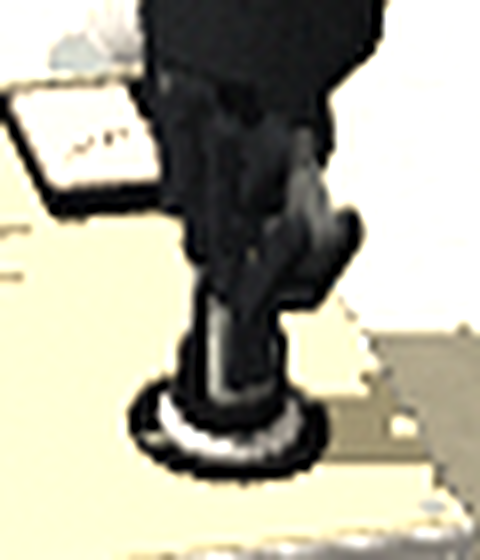

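>>> drive_tool(
  offset=[
    [0,0,-0.1],
    [0,0,-0.1],
    [0,0,0],
  ],
  turn=[
    [0,0,0],
    [0,0,0],
    [0,0,0],
  ],
)

```text
t: 16.07
tcp_pos: [0.4613, -0.073, 0.1403]
ee_rot: [-0.001, 0.819, -0.573, 0.001]
wrist_force: [-0.4, -0.0, 4.5]
finger_gap: 0.0107
```

```bash
python3 - <<'E'
from h import *
plan([.459,-.0745,.1425],-63)
E
```

```text
t 16.07 tcp [461.3 -73.  140.3] xang -70.0 gap 10.7 F [-0.4 -0.   4.5] M [0.1  0.36 0.02]
shift cm [ 0.06  0.27 -0.22] turn [-0.002 -0.001 -0.122]
```

>>> drive_tool(
  offset=[
    [0,0,-0.15],
    [0,0,-0.15],
    [0,0,0],
  ],
  turn=[
    [0,0,0],
    [0,0,0],
    [0,0,0],
  ],
)

```text
t: 16.32
tcp_pos: [0.4613, -0.073, 0.1423]
ee_rot: [-0.0, 0.819, -0.573, 0.001]
wrist_force: [-0.2, 0.2, 2.3]
finger_gap: 0.0106
```

```bash
python3 - <<'E'
from h import *
plan([.459,-.0745,.1425],-63)
E
```

```text
t 16.32 tcp [461.3 -73.  142.3] xang -69.9 gap 10.6 F [-0.2  0.2  2.3] M [0.11 0.17 0.09]
shift cm [ 0.06  0.27 -0.02] turn [-0.002 -0.002 -0.121]
```

>>> drive_tool(
  offset=[
    [0,0,-0.1],
    [0,0,-0.05],
    [0,0,0],
  ],
  turn=[
    [0,0,0],
    [0,0,0],
    [0,0,0],
  ],
)

```text
t: 16.57
tcp_pos: [0.4613, -0.073, 0.1428]
ee_rot: [-0.0, 0.819, -0.573, 0.001]
wrist_force: [0.7, -0.5, -3.3]
finger_gap: 0.011
```

```bash
python3 - <<'E'
from h import *
plan([.459,-.0745,.1425],-63)
s=avg("side",6)
cv2.imwrite("pics/k6.png",zoom(s,340,190,60,70,8,1.2))
E
```

```text
t 16.57 tcp [461.3 -73.  142.8] xang -69.9 gap 11.0 F [ 0.7 -0.5 -3.3] M [ 0.11 -0.36  0.1 ]
shift cm [0.07 0.27 0.03] turn [-0.002 -0.002 -0.121]
```

View pics/k6.png

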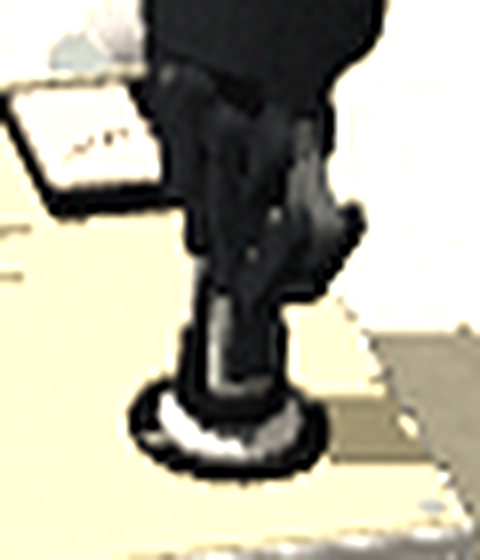

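Tension appeared at height of about 5, which is 4.9 mm above the lowest pressed point, so it's locked. I'll ease off the pull and let go.

>>> drive_tool(
  offset=[
    [0,0,0.05],
    [0,0,0],
  ],
  turn=[
    [0,0,0],
    [0,0,0],
  ],
)

```text
t: 17.03
tcp_pos: [0.4613, -0.073, 0.1429]
ee_rot: [-0.0, 0.819, -0.573, 0.001]
wrist_force: [2.2, 0.6, -6.4]
finger_gap: 0.0109
```

>>> drive_tool(
  offset=[
    [0,0,0],
    [0,0,0],
    [0,0,0],
    [0,0,0],
    [0,0,0],
    [0,0,0],
  ],
  turn=[
    [0,0,0],
    [0,0,0],
    [0,0,0],
    [0,0,0],
    [0,0,0],
    [0,0,0],
  ],
  fingers=5,
)

```text
t: 17.53
tcp_pos: [0.4619, -0.074, 0.1453]
ee_rot: [-0.001, 0.819, -0.574, 0.002]
wrist_force: [-0.7, -0.1, -0.1]
finger_gap: 0.0501
```

>>> drive_tool(
  offset=[
    [0,0,-0.5],
    [0,0,-1.5],
    [0,0,-2],
    [0,0,-3],
    [0,0,-3],
    [0,0,-3],
    [0,0,-3],
    [0,0,0],
  ],
  turn=[
    [0,0,0],
    [0,0,0],
    [0,0,0],
    [0,0,0],
    [0,0,0],
    [0,0,0],
    [0,0,0],
    [0,0,0],
  ],
)

```text
t: 18.2
tcp_pos: [0.4591, -0.0745, 0.3132]
ee_rot: [0.001, 0.818, -0.575, 0.0]
wrist_force: [0.7, -0.3, 0.5]
finger_gap: 0.0503
```

```bash
python3 - <<'E'
from h import *
plan([.459,-.0745,.1425],-63)
s=avg("side",6);t=avg("top",2);np.savez("f2.npz",s=s,t=t)
cv2.imwrite("pics/k7.png",zoom(s,340,190,60,70,8,1.2))
cv2.imwrite("pics/k8.png",np.clip(s,0,255).astype('uint8')[:,:,::-1])
E
```

```text
t 18.2 tcp [459.1 -74.5 313.2] xang -70.1 gap 50.3 F [ 0.7 -0.3  0.5] M [ 0.01 -0.05 -0.01]
shift cm [-2.000e-02 -1.000e-02  1.707e+01] turn [ 0.002 -0.001 -0.125]
```

View pics/k7.png

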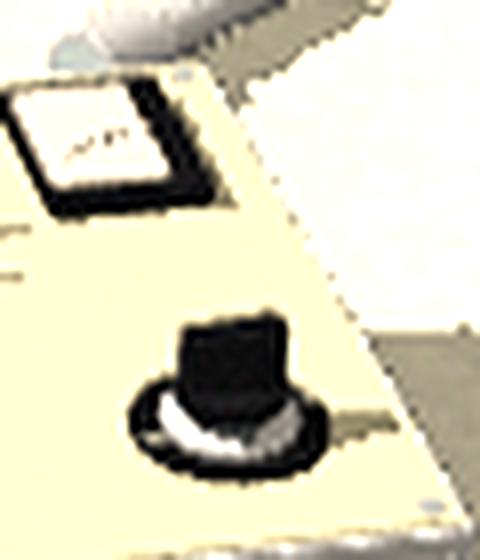

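View pics/k8.png

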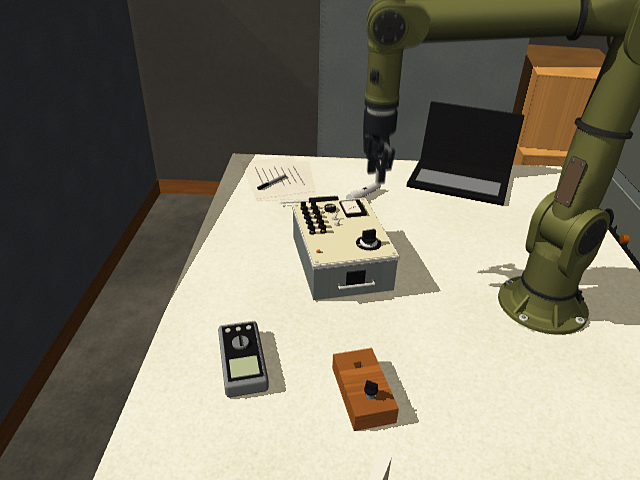

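The carrier stands upright in the holder and the small carrier is untouched. I'll clear the arm away so both views can check the height and angle.

>>> drive_tool(
  offset=[
    [-3,0,0],
    [-3.5,0,0],
    [-3.5,0,0],
    [-3.5,0,0],
    [-3.5,0,0],
    [-3.5,0,0],
    [-3.5,0,0],
    [-3,0,0],
    [0,0,0],
    [0,0,0],
  ],
  turn=[
    [0,0,0],
    [0,0,0],
    [0,0,0],
    [0,0,0],
    [0,0,0],
    [0,0,0],
    [0,0,0],
    [0,0,0],
    [0,0,0],
    [0,0,0],
  ],
)

```text
t: 19.43
tcp_pos: [0.3579, 0.1878, 0.2983]
ee_rot: [0.011, 0.816, -0.577, -0.006]
wrist_force: [0.8, -0.3, -0.2]
finger_gap: 0.05
```

```bash
python3 - <<'E'
from h import *
plan([.459,-.0745,.1425],-63)
s=avg("side",8);t=avg("top",8);np.savez("f3.npz",s=s,t=t)
def st(im,x,y,w,h,k,lo,hi):
    return np.clip((cv2.resize(im[y:y+h,x:x+w],None,fx=k,fy=k,interpolation=cv2.INTER_CUBIC)-lo)*255/(hi-lo),0,255).astype('uint8')[:,:,::-1]
cv2.imwrite("pics/m1.png",np.hstack([st(s,352,222,34,34,11,0,120),st(t,299,272,34,34,11,0,90)]))
for h in(.002,.005):
  for a in(21,24,27,30):
    u=np.array([np.cos(np.radians(a)),np.sin(np.radians(a))]);n=np.array([-u[1],u[0]]);c=np.array([.459,-.0745]);z=.126+h+.029
    print(h,a,[[np.round(((proj(v,[*(c+i*.017*u+j*.006*n),z])-np.array(o)+.5)*11-.5)) .astype(int).tolist() for i in(1,-1) for j in(1,-1)] for v,o in(("side",(352,222)),("top",(299,272)))])
E
```

```text
t 19.43 tcp [357.9 187.8 298.3] xang -70.5 gap 50.0 F [ 0.8 -0.3 -0.2] M [-0.09 -0.02 -0.01]
shift cm [28.06 -1.18 15.64] turn [ 0.025 -0.001 -0.132]
0.002 21 [[[139, 127], [120, 100], [273, 104], [253, 78]], [[142, 144], [191, 129], [185, 282], [234, 267]]]
0.002 24 [[[142, 128], [120, 102], [272, 102], [250, 76]], [[139, 147], [187, 129], [189, 282], [237, 264]]]
0.002 27 [[[145, 130], [120, 104], [272, 100], [247, 74]], [[136, 149], [183, 129], [193, 282], [240, 262]]]
0.002 30 [[[148, 132], [121, 106], [271, 98], [244, 73]], [[133, 152], [179, 129], [197, 282], [243, 259]]]
0.005 21 [[[140, 116], [121, 89], [274, 93], [254, 67]], [[142, 142], [191, 127], [185, 281], [234, 265]]]
0.005 24 [[[143, 118], [121, 91], [273, 91], [251, 65]], [[138, 145], [186, 127], [189, 281], [237, 263]]]
0.005 27 [[[146, 119], [121, 93], [273, 89], [248, 64]], [[135, 148], [182, 127], [193, 281], [241, 260]]]
0.005 30 [[[149, 121], [122, 96], [272, 87], [245, 62]], [[133, 150], [178, 128], [197, 280], [243, 257]]]
```

View pics/m1.png

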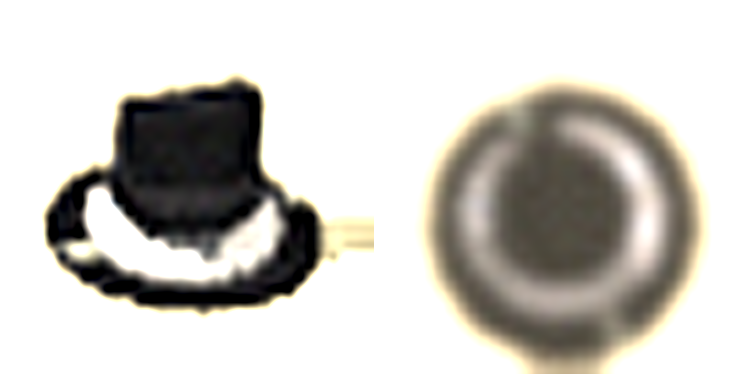

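The side view is ambiguous on height: 2 mm and 5 mm differ by only 1 px. I'll calibrate the edge reading against the carrier's known pose on the block.

```bash
python3 - <<'E'
from h import *
s0=np.load("f0.npz")["s"].mean(2);s3=np.load("f3.npz")["s"].mean(2)
def top_edge(im,u,v0,v1,thr):
    c=im[v0:v1,u]
    for i in range(len(c)-1):
        if c[i]>=thr>c[i+1]: return v0+i+(c[i]-thr)/(c[i]-c[i+1])
def bot_edge(im,u,v0,v1,thr):
    c=im[v0:v1,u]
    for i in range(len(c)-1):
        if c[i]<thr<=c[i+1]: return v0+i+(thr-c[i])/(c[i+1]-c[i])
# predicted silhouettes by projecting convex hull of cap+bar points
def hull(c,z0,a,part):
    u=np.array([np.cos(np.radians(a)),np.sin(np.radians(a))]);n=np.array([-u[1],u[0]]);P=[]
    if part=="bar":
        P=[[*(c+i*.017*u+j*.006*n),z] for i in(1,-1) for j in(1,-1) for z in(z0+.009,z0+.029)]
    else:
        P=[[c[0]+.018*np.cos(q),c[1]+.018*np.sin(q),z] for q in np.linspace(0,6.28,90) for z in(z0,z0+.009)]
    return cv2.convexHull(np.array([proj("side",p) for p in P],np.float32))[:,0]
def cut(h,u,low):
    vs=[]
    for i in range(len(h)):
        p,q=h[i],h[(i+1)%len(h)]
        if (p[0]-u)*(q[0]-u)<=0 and p[0]!=q[0]: vs.append(p[1]+(u-p[0])/(q[0]-p[0])*(q[1]-p[1]))
    return (max(vs) if low else min(vs)) if vs else None
c0=np.array([.4873,.2836]);
print("block: bar top edge obs/pred, cap bottom obs/pred")
for u in range(360,365): print(u,top_edge(s0,u,330,360,100),cut(hull(c0,.069,68,"bar"),u,0))
for u in range(355,364): print(u,bot_edge(s0,u,355,372,90),cut(hull(c0,.069,68,"cap"),u,1))
c1=np.array([.459,-.0745])
print("now")
for u in range(364,375): print(u,top_edge(s3,u,224,240,110),[round(float(cut(hull(c1,.126+h,24,"bar"),u,0) or 0),2) for h in(.002,.005)])
for u in range(363,376): print(u,bot_edge(s3,u,234,248,90),[round(float(cut(hull(c1,.126+h,24,"cap"),u,1) or 0),2) for h in(.002,.005)])
print(s3[236:250,366:372].astype(int))
# collar near edge
q=max(proj("side",[c1[0]+.0235*np.cos(a),c1[1]+.0235*np.sin(a),.126])[1] for a in np.linspace(0,6.28,90));print("collar near top edge",q)
E
```

```text
block: bar top edge obs/pred, cap bottom obs/pred
360 341.5941101152369 340.8758
361 341.8941944349021 341.2107
362 342.4163132137031 341.54556
363 342.3045571245186 341.88046
364 342.8021426180114 342.21536
355 362.9265785609398 362.21143
356 363.1170212765957 362.54996
357 367.8231578947368 362.785
358 368.9259911894273 362.9316
359 368.8122575640031 362.9917
360 369.8704703161141 362.95886
361 369.80793157076204 362.83728
362 369.8829604130809 362.61682
363 368.741935483871 362.2768
now
364 230.10524511484402 [230.5, 229.54]
365 230.14237630427465 [230.3, 229.34]
366 229.82882882882882 [230.1, 229.14]
367 229.46085011185681 [229.9, 228.94]
368 229.4984962406015 [229.7, 228.74]
369 229.2697247706422 [229.5, 228.54]
370 229.13574660633483 [229.3, 228.34]
371 229.14590864278674 [229.09, 228.14]
372 228.74797062234248 [228.89, 227.94]
373 228.3927231807952 [228.69, 227.74]
374 228.73108614232208 [228.49, 227.54]
363 241.34591991890522 [242.04, 241.03]
364 242.31355042016807 [242.72, 241.72]
365 243.28463782207098 [243.19, 242.2]
366 243.27088274044795 [243.53, 242.55]
367 244.04334460498 [243.76, 242.79]
368 244.07710049423395 [243.91, 242.94]
369 244.14057260768635 [243.98, 243.02]
370 245.05192878338278 [243.96, 243.01]
371 245.1193139448173 [243.86, 242.91]
372 243.49222797927462 [243.65, 242.72]
373 242.70247395833334 [243.32, 242.4]
374 241.85707824513796 [242.8, 241.91]
375 240.83962264150944 [241.87, 241.04]
[[ 11  10  14  12  12  10]
 [  9  13  11  14  11  13]
 [  5   8  11  13  12  10]
 [ 22  22  22  20  23  21]
 [ 22  27  23  23  27  23]
 [ 16  22  12  17  14  14]
 [  0   6   6   5   7   7]
 [ 47  31  34  21  37  34]
 [205  84  80  67  51  44]
 [231 219 206 228  85  83]
 [185 204 190 218 169 139]
 [ 73  84  86 100 104  74]
 [  3   2  13  11  14   8]
 [  0   4   1   1   1   1]]
collar near top edge 245.82240456339156
```

On the block, where the pose is known, edges read about 0.65 px lower than predicted. With that bias, the bar edge now fits height 5 mm (residual about 0.75 px) and not 2 mm (residual about -0.2 px). This agrees with the pull-up test, so I'm handing in.

```bash
python3 - <<'E'
from h import *
a=np.load("f0.npz");b=np.load("f3.npz")
for n,k,(x0,y0,x1,y1) in(("meter/torch/screwdriver top","t",(440,200,510,345)),("multimeter","t",(175,170,255,225)),("small","t",(145,268,172,305))):
    print(n,np.abs(a[k]-b[k])[y0:y1,x0:x1].mean())
print(bot.state()["wrist_force"]);print(bot.sign_off())
E
```

```text
meter/torch/screwdriver top 9.203004926108374
multimeter 6.833598484848485
small 19.708541875208542
[-0.39094193 -0.3385115   0.47814213]
the job is handed in; nothing more can be done
None
```

```bash
python3 - <<'E'
import numpy as np,cv2
a=np.load("f0.npz");b=np.load("f3.npz")
g=lambda im:np.clip(np.hstack([im[160:350,140:260],im[160:350,430:520]])*1.6,0,255).astype('uint8')[:,:,::-1]
cv2.imwrite("pics/z.png",cv2.resize(np.hstack([g(a["t"]),g(b["t"])]),None,fx=1.9,fy=1.9))
E
```

```text
(no output)
```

View pics/z.png

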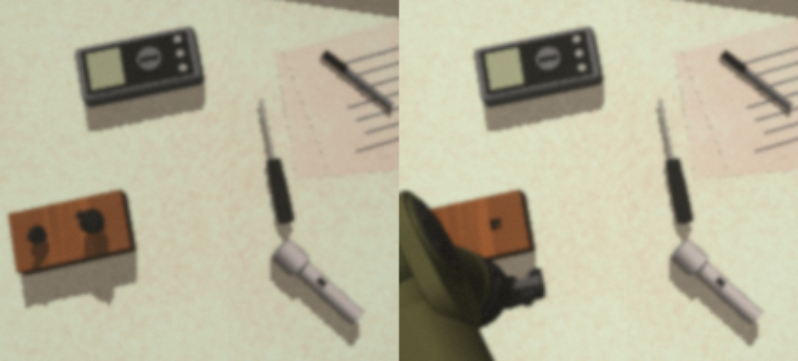

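The large fuse carrier is in the fuse holder and, by my checks, locked. I set its pins in the notches, pressed it down with about 9 N at most, and turned it clockwise about 87° until the press force dropped. I handed it in at about 20 s, with the gripper open and clear.

**Locked:**
- On lifting, the carrier came up about 5 mm from its lowest point and then held against up to 6.4 N of pull.
- The side camera was less clear at first: the raw reading suggested a height nearer 2 mm. I corrected it using the edge bias seen on the block (about 0.65 px), and it then fits 5 mm. That is a sub-pixel reading, so the pull test is the stronger evidence.
- I did not try turning it back.

**Angle:** The bar settled at about 22–24° by the gripper and the side view, against about 27° for the marks. That is roughly the allowed play plus measuring error. The 87° measured turn is also slightly over the expected 80–86°.

**Other items:** The multimeter, torch and screwdriver look the same in the before and after top views. The raw image difference was not zero, but I saw no movement. The arm hid the small carrier in the last top view. The side view taken after release showed it still in its hole.

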